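Flip a carrier plate over against the tip-up stop

ROBOT

A 6-joint arm with a two-finger parallel gripper is mounted at the origin on the work surface. World frame = base frame: x ahead of the robot, y to its left, z up, the work surface at z = 0. Lengths are in mm, angles in rad, forces in N, time in s.
With the tool pointing down it reaches from about 350 to 775 mm from the base axis. Payload 7.3 kg.
Tool frame: the origin (TCP) lies midway between the tips of the shut fingers; the grasp point (between the pads) lies 19 mm behind it; z points along the fingers, y is the line along which they close (so a half turn about z gives the same grasp; the last joint's range is limited). The gripper opens to 92 mm and grips with 3 to 60 N. Pads are 19 mm wide; open, the fingers measure 130 mm over their backs; the gripper's body (75 mm by 190 mm) begins 47 mm behind the grasp point.
Start: joints at [0.999, 0.342, 1.524, -0, 1.275, -0.146], TCP at [216.839, 478.148, 226.741] pointing down, gripper open.
Joint ranges: [-2.53, 2.53], [-0.77, 2.02], [0.04, 2.7], [-1, 4.14], [0.28, 2.66], [-3.11, 3.11]. Speed limits (rad/s): [2.57, 2.57, 3.14, 3.14, 3.14, 3.14].

INTERFACE

Orientations are given as [roll, pitch, yaw] about the fixed x, y, z axes, in that order (R = Rz(yaw) Ry(pitch) Rx(roll)).
In Python, from plant import bot gives the robot as it stands. The module is installed in compiled form; this text tells all that it offers.
- The arm moves only by the shell command python3 -m crank 'ROWS' [OPENING]. ROWS is JSON, a list of rows, each a list of 6 numbers: the shift along the tool's x, y, z in m, then the turn, a rotation vector about the tool's x, y, z in rad. In form: [[dx, dy, dz, wx, wy, wz], ...]. A call has 1 to 5 rows; each row shifts and turns the commanded pose from where the row before left it, along the tool's axes as they then stand; what a row does not reach is not made up. A row lasts 1/8 s, in which the tool goes at most 62.5 mm and 10.7 degrees, less where a joint would pass 70% of its speed; a pose out of reach is approached as far as the arm can. A call is refused whole if a number of a shift passes 0.0625 or a number of a turn 0.188, either way. A call with a gripper value outside its range is refused whole. OPENING is the opening in per cent of the stroke, from 0 (shut) to 100 (fully open), set as the call begins (- or left out, the last holds). The fingers move at their own pace and stop on an object; the grip force is fixed at half the most. Time passes only in rows, so rows that do not move let the fingers close. It gives the time, the measured TCP pose, the force, the opening and the grip force at its end, in the units of the state.
- bot.get_obs(): the state, without advancing time (a new reading comes with each control period).
- bot.capture(name): name is "scene" or "top"; returns a dict with "color" (400x640x3 uint8, blue, green, red), "fov_y" (degrees; the focal length in pixels is half the picture's height over the tangent of half this angle, whatever the lens; pixels are square), "cx", "cy" (the principal point, pixels), "extrinsics" (4x4, takes a point from world to camera coordinates). Camera axes: x right, y up, looking along -z (the intrinsics and any distortion apply to the point x, -y, -z); pixel columns grow to the right and rows downward; lengths in mm; the calibration is good to about 2 mm. A picture is of the moment at which its call begins. There is no depth.
- bot.close_job(): hands the job in; it is judged then, once.
The state is a dict: "time": time; "joint_positions": joint angles; "dq": joint speeds; "tau": joint torques, N m; "tool_pos": TCP position; "tcp_rot": TCP orientation; "contact_force": force on the tool from outside, world axes, zero at the start; "moment": the same for the moment, N m; "grip_width": finger opening in mm; "finger_force": force on a finger pad.
Only numpy, scipy, OpenCV 4.12 (cv2) and the standard library are available. Lean on these libraries where they do the work, as an engineer would, in place of code of your own. Each camera call takes 0.05 s, during which the arm holds its last target. There are 200 camera calls.

TASK

The white carrier plate lies parts side down in front of the blue tip-up stop: push it, notched edge first, up the stop until it leans steeply there, and press its lower edge firmly home against the little brass foot with a push of 15 to 20 N for a moment; never let the plate bear or knock on the stop or foot with more than 22 N. Then tip it over towards the robot and let it down gently, not letting it drop and slap down, so that it lies flat on the dark mat in front of the stop with its green parts side up. Leave the other things on the bench alone.

Things in the scene. Friction and masses are not known exactly. Their poses are not given: they have to be found in the camera images.
- plate: white carrier plate, 130 (x) x 110 (y) x 10 mm, 0.3 kg, too wide to grip across while flat. One face plain white (up at the start), the other green with flush metal parts. Origin: centre of the green face (z = 0 at the start, 10 mm once flipped). Its z points out of the white face, its +x edge (notched) faces the stop, its straight -x edge, a black rubber strip, ends at the foot
- notch_edge (a point): middle of the line of the plate's +x edge, on the green face, 65 mm from the plate's origin. This edge has a notch 9 mm deep and 70 mm wide (y -35 to +35 mm) that lets it pass over the brass foot, so only its two outer ends ride up the stop
- stop: blue slippery tip-up stop fixed to the bench, 180 mm wide (y), 47 mm deep. Origin: middle of its front toe line on the bench; its x axis points level into the stop, away from the robot side. The front face curves up from the toe (x 0, z 0) by (17, 16), (30, 38) and (37, 58) to the crest at (37, 70) mm; nothing stands right behind it
- crest (a point): middle of the stop's front top edge, 37 mm behind the toe and 70 mm up. With its lower edge at the foot the plate leans on it about 62 degrees from level, its upper edge about 51 mm (42 mm in the notch) beyond the crest along the plate and about 115 mm above the bench; let go, it stays leaning there
- foot: small fixed brass block in the middle of the stop's toe, 16 mm wide (y) and 5 mm high, with an upright hard front face on the toe line. Origin: middle of that face's lower edge, the same point as the stop's origin. Part of a push on the plate's lower edge is lost to friction on the bench and does not reach the foot
- mat (a point): middle of the thin dark mat on the bench in front of the stop, 210 mm (the stop's x) by 200 mm (y), from the toe line towards the robot side
Things that resemble listed ones, but are neither listed nor needed, are in the scene too. What is shaped like the plate but purple is not meant.

How it is judged:
By the outcome, as a careful person would: the job done as asked, in the order asked, and still so for the second after the job is handed in, with the robot touching nothing.
It also fails if it takes over 72 s, if anything falls off the work surface, if the arm or the gripper's body presses on something with over 40 N, if the wrist force passes 120 N, or if a joint passes its speed limit or range.

## Working session

There is one attempt and no reset: what is moved stays moved. The work goes in short steps, Python scripts to look and compute and a shell command to move; the robot and the scene stay as the last step left them, time stands still between calls to the robot, and variables do not carry over. Pictures are saved under pics/ and viewed, at most 10 in all, crops included, and the job is handed in when it is done.

```bash
mkdir -p pics
python3 - <<'E'
from plant import bot
import cv2
for n in("scene","top"):
    c=bot.capture(n); cv2.imwrite(f"pics/{n}0.png",c["color"]); print(n,c["fov_y"],c["cx"],c["cy"],c["extrinsics"].round(4).tolist(),[k for k in c])
o=bot.get_obs(); print({k:o[k] for k in o})
E
```

```text
scene 53.45969971875568 319.16516424273874 200.68725226923303 [[-0.5986, 0.8009, -0.0144, 351.6557], [-0.5477, -0.3961, 0.737, 231.9011], [0.5846, 0.4491, 0.6757, -1163.8396], [0.0, 0.0, 0.0, 1.0]] ['color', 'fov_y', 'cx', 'cy', 'extrinsics']
top 53.71438996093713 316.43163135187 196.49967751487716 [[-0.0085, -0.9999, -0.0105, -7.4277], [0.9845, -0.0102, 0.1753, -535.8829], [-0.1754, -0.0088, 0.9845, -862.2811], [0.0, 0.0, 0.0, 1.0]] ['color', 'fov_y', 'cx', 'cy', 'extrinsics']
{'time': 0.1, 'joint_positions': array([ 9.98981904e-01,  3.42640061e-01,  1.52489090e+00,  5.88028461e-06,
        1.27540274e+00, -1.45977111e-01]), 'dq': array([ 0.00121781, -0.00185523, -0.00029563,  0.00124499,  0.00110188,
       -0.00090099]), 'tau': array([ 1.96515946e-03, -4.32004809e+01, -2.44695801e+01,  7.20659690e-02,
        5.26403252e-02, -6.97419227e-05]), 'tool_pos': array([216.64464387, 477.83153684, 226.13187939]), 'tcp_rot': array([-3.14026669e+00, -2.00630220e-04,  2.71575349e+00]), 'contact_force': array([ 0.51991808, -0.3222667 ,  0.06312752]), 'moment': array([-0.06259863,  0.00697362, -0.02907802]), 'finger_force': 0.0, 'grip_width': 91.57440110626202}
```

View pics/scene0.png

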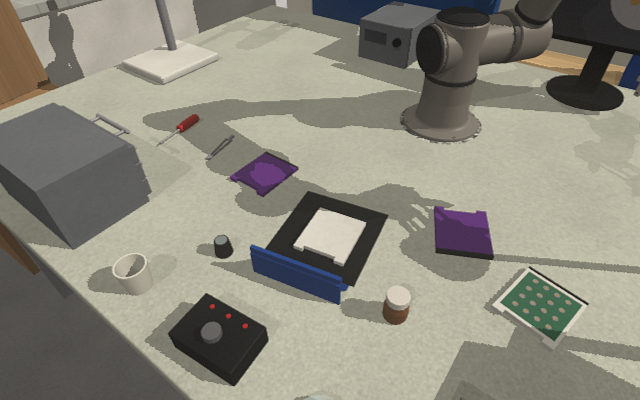

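View pics/top0.png

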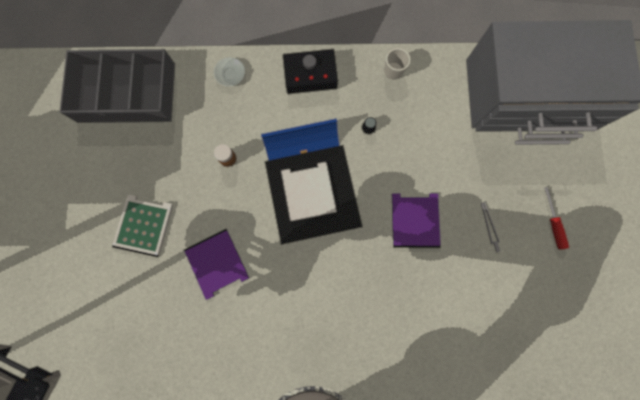

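The scene view shows the white plate on the mat, its notch facing the blue stop. In the top view the plate is around (308,191) and the stop's front is around (305,153). I'll enlarge both views.

Run:
```python
import cv2
a=cv2.imread("pics/top0.png")[105:250,250:375]
b=cv2.imread("pics/scene0.png")[180:310,240:400]
cv2.imwrite("pics/topc.png",cv2.resize(a,None,fx=4,fy=4,interpolation=cv2.INTER_CUBIC))
cv2.imwrite("pics/scenec.png",cv2.resize(b,None,fx=4.5,fy=4.5,interpolation=cv2.INTER_CUBIC))
```

```text
(no output)
```

View pics/topc.png

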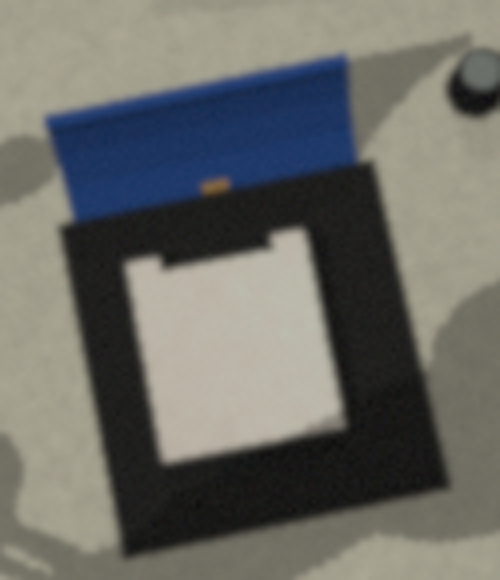

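View pics/scenec.png

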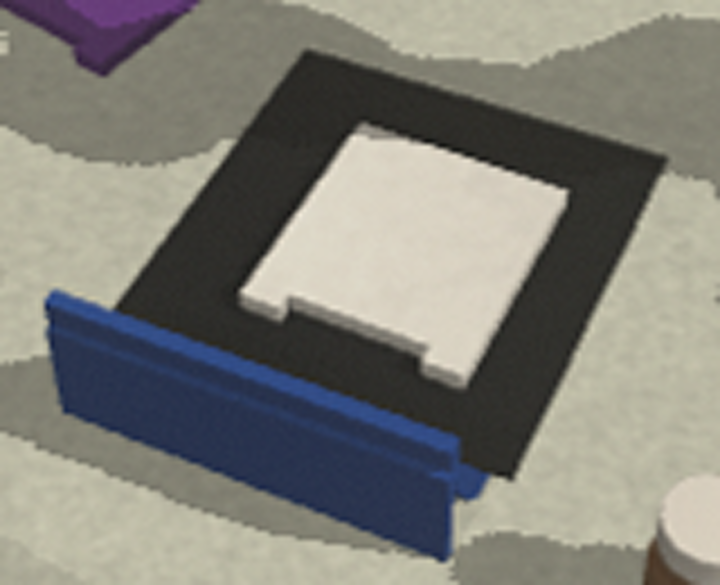

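The top crop shows the mat corners at (62,228), (374,163), (450,487) and (124,555). The plate corners are at (125,262), (303,229), (345,428) and (162,465). The crest runs (48,118)–(346,58), and the foot is at (215,193).

```bash
cat > h.py <<'E'
from plant import bot
import numpy as np, cv2
from scipy.spatial.transform import Rotation as R
def back(c,uv,z):
    f=200/np.tan(np.radians(c["fov_y"]/2)); E=c["extrinsics"]; out=[]
    for (u,v),zz in zip(uv,np.broadcast_to(z,len(uv))):
        d=E[:3,:3].T@np.array([(u-c["cx"])/f,-(v-c["cy"])/f,-1]); o=-E[:3,:3].T@E[:3,3]
        out.append(o+d*(zz-o[2])/d[2])
    return np.array(out)
def proj(c,P):
    f=200/np.tan(np.radians(c["fov_y"]/2)); E=c["extrinsics"]
    q=np.atleast_2d(P)@E[:3,:3].T+E[:3,3]
    return np.c_[c["cx"]+f*q[:,0]/-q[:,2], c["cy"]-f*q[:,1]/-q[:,2]]
E
python3 - <<'E'
from h import *
np.set_printoptions(precision=1,suppress=True)
t=bot.capture("top"); s=bot.capture("scene")
T=lambda l:[((u+.5)/4+250-.5,(v+.5)/4+105-.5) for u,v in l]
S=lambda l:[((u+.5)/4.5+240-.5,(v+.5)/4.5+180-.5) for u,v in l]
m=back(t,T([(62,228),(374,163),(450,487),(124,555)]),0)
p=back(t,T([(125,262),(303,229),(345,428),(162,465)]),10)
c=back(t,T([(48,118),(346,58)]),70)
f=back(t,T([(200,192),(231,189)]),3)
m2=back(s,S([(305,50),(667,158),(513,478)]),0)
p2=back(s,S([(240,295),(465,380),(568,190),(360,123)]),10)
c2=back(s,S([(48,292),(458,440)]),70)
for n,a in zip(["mat","plate","crest","foot","mat s","plate s","crest s"],[m,p,c,f,m2,p2,c2]):
    print(n);print(a, a.mean(0), [round(np.linalg.norm(a[i]-a[i-1]),1) for i in range(len(a))])
    for i in range(1,len(a)):
        d=a[i]-a[i-1];print("ang",np.degrees(np.arctan2(d[1],d[0])).round(2))
E
```

```text
mat
[[ 632.9  113.8    0. ]
 [ 672.3  -79.3    0. ]
 [ 470.6 -120.6    0. ]
 [ 431.9   74.     0. ]] [551.9  -3.    0. ] [np.float64(204.9), np.float64(197.1), np.float64(205.9), np.float64(198.4)]
ang -78.47
ang -168.43
ang 101.23
plate
[[608.4  73.7  10. ]
 [627.9 -34.6  10. ]
 [505.4 -58.1  10. ]
 [484.3  50.8  10. ]] [556.5   8.   10. ] [np.float64(126.2), np.float64(110.1), np.float64(124.8), np.float64(111.0)]
ang -79.82
ang -169.15
ang 100.95
crest
[[679.6 112.9  70. ]
 [714.  -60.   70. ]] [696.8  26.4  70. ] [np.float64(176.2), np.float64(176.2)]
ang -78.76
foot
[[654.   28.5   3. ]
 [655.7   9.3   3. ]] [654.9  18.9   3. ] [np.float64(19.2), np.float64(19.2)]
ang -84.93
mat s
[[ 469.3 -123.3    0. ]
 [ 428.6   71.5    0. ]
 [ 632.1  113.8    0. ]] [510.   20.7   0. ] [np.float64(287.6), np.float64(199.0), np.float64(207.8)]
ang 101.81
ang 11.75
plate s
[[627.9 -36.1  10. ]
 [608.   73.   10. ]
 [484.7  48.4  10. ]
 [505.6 -59.7  10. ]] [556.6   6.4  10. ] [np.float64(124.5), np.float64(110.9), np.float64(125.8), np.float64(110.1)]
ang 100.29
ang -168.7
ang -79.05
crest s
[[711.1 -64.3  70. ]
 [673.4 112.5  70. ]] [692.3  24.1  70. ] [np.float64(180.8), np.float64(180.8)]
ang 102.05
```

```bash
cat >> h.py <<'E'
O=np.array([656.,18,0]); YS=0.2025
RS=R.from_euler('z',YS)
def st(tilt=0,mode='push'):
    o=bot.get_obs(); p=RS.inv().apply(o['tool_pos']-O); r=R.from_euler('xyz',o['tcp_rot'])
    print('t %.2f'%o['time'],'tcp stop frame',p.round(1),'rpy',o['tcp_rot'].round(3),'F stop',RS.inv().apply(o['contact_force']).round(2),'w',round(float(o['grip_width']),1))
    return p,r
def go(xs,ys,z,tilt=0,mode='push'):
    """remaining tool-frame shift mm and rotvec; tilt>0: fingers point down and towards stop"""
    p,r=st()
    base=R.from_euler('xyz',[np.pi,0,YS+(np.pi if mode=='push' else np.pi/2)])
    tgt=R.from_rotvec(-tilt*RS.apply([0,1,0]))*base
    print('shift(before turn)',r.inv().apply(RS.apply(np.array([xs,ys,z])-p)).round(1),'turn',(r.inv()*tgt).as_rotvec().round(3),
     'shift(after turn)',tgt.inv().apply(RS.apply(np.array([xs,ys,z])-p)).round(1))
E
python3 -m crank '[[0,0,0,0,0,-0.157],[0,0,0,0,0,-0.157],[0,0,0,0,0,-0.157],[0,0,0,0,0,-0.157]]' 43
python3 -c "
from h import *
go(-192,9,60)"
```

```text
time: 0.7
tool_pos: [216.8, 478.0, 226.5]
tcp_rot: [-3.141, -0.0, -2.934]
contact_force: [0.1, -0.1, 0.1]
grip_width: 56.1
finger_force: 0.0
t 0.70 tcp stop frame [-337.7  539.   226.5] rpy [-3.141 -0.    -2.934] F stop [ 0.09 -0.13  0.1 ] w 56.1
shift(before turn) [-143.2 -530.6  166.6] turn [-0.    -0.     0.005] shift(after turn) [-145.7 -530.   166.5]
```

```bash
python3 -m crank '[[-0.0145,-0.053,0.004,0,0,0],[-0.0145,-0.053,0.004,0,0,0],[-0.0145,-0.053,0.004,0,0,0],[-0.0145,-0.053,0.004,0,0,0],[-0.0145,-0.053,0.004,0,0,0]]' >/dev/null
python3 -m crank '[[-0.0145,-0.053,0.016,0,0,0],[-0.0145,-0.053,0.020,0,0,0],[-0.0145,-0.053,0.025,0,0,0],[-0.0145,-0.053,0.025,0,0,0],[-0.0145,-0.053,0.02,0,0,0]]' >/dev/null
python3 -m crank '[[0,0,0,0,0,0],[0,0,0,0,0,0]]'>/dev/null
python3 -c "
from h import *
go(-192,9,2.5,0.07)"
```

```text
t 2.20 tcp stop frame [-193.2    9.3  100.5] rpy [ 3.141e+00 -1.000e-03 -2.940e+00] F stop [-0.43  0.16  0.34] w 39.2
shift(before turn) [-1.3 -0.4 98. ] turn [ 0.001 -0.071 -0.001] shift(after turn) [ 5.6 -0.3 97.9]
```

```bash
python3 -m crank '[[0,0,0,0,-0.07,0],[0.002,0,0.04,0,0,0],[0.002,0,0.03,0,0,0],[0.002,0,0.02,0,0,0],[0,0,0.004,0,0,0]]' >/dev/null
python3 -m crank '[[0,0,0,0,0,0],[0,0,0,0,0,0]]'
python3 - <<'E'
from h import *
go(-192,9,2.5,0.07)
c=bot.capture("scene"); cv2.imwrite("pics/s2.png",cv2.resize(c["color"][120:320,200:440],None,fx=3,fy=3,interpolation=cv2.INTER_CUBIC))
E
```

```text
time: 3.08
tool_pos: [466.6, -11.6, 7.5]
tcp_rot: [-3.141, 0.072, -2.939]
contact_force: [-0.5, 0.2, 0.6]
grip_width: 39.2
finger_force: 0.0
t 3.08 tcp stop frame [-191.5    9.1    7.5] rpy [-3.141  0.072 -2.939] F stop [-0.43  0.29  0.62] w 39.2
shift(before turn) [ 0.9 -0.1  5. ] turn [-0.001  0.002  0.   ] shift(after turn) [ 0.8 -0.1  5. ]
```

View pics/s2.png

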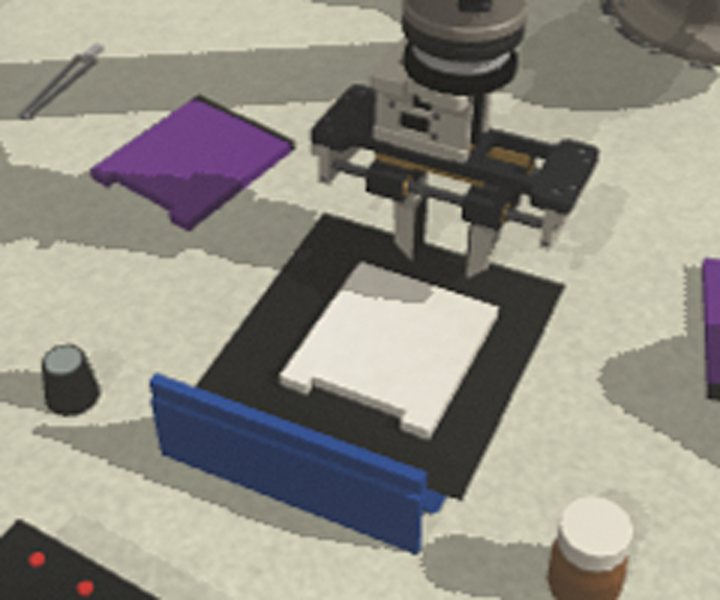

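The plate is still flat, and both fingers stand behind its rear edge, roughly centred. I'll lower them and start the push.

```bash
python3 -m crank '[[0,0,0.0025,0,0,0],[0,0,0.0025,0,0,0],[-0.003,0,0.0002,0,0,0],[-0.003,0,0.0002,0,0,0],[-0.003,0,0.0002,0,0,0]]' >/dev/null; python3 -c "from h import *; st()"
python3 -m crank '[[-0.003,0,0.0002,0,0,0],[-0.003,0,0.0002,0,0,0],[-0.003,0,0.0002,0,0,0],[-0.003,0,0.0002,0,0,0],[-0.003,0,0.0002,0,0,0]]' >/dev/null; python3 -c "from h import *; st()"
python3 -m crank '[[-0.003,0,0.0002,0,0,0],[-0.003,0,0.0002,0,0,0],[-0.003,0,0.0002,0,0,0],[-0.003,0,0.0002,0,0,0],[-0.003,0,0.0002,0,0,0]]' >/dev/null; python3 -c "from h import *; st()"
```

```text
t 3.75 tcp stop frame [-182.5    9.     1.6] rpy [ 3.142  0.07  -2.939] F stop [-0.31 -0.28 -0.21] w 39.6
t 4.38 tcp stop frame [-167.8    9.1    1.5] rpy [ 3.141  0.07  -2.939] F stop [-0.84  0.52  0.83] w 39.7
t 5.00 tcp stop frame [-152.6    9.     1.6] rpy [ 3.142  0.07  -2.939] F stop [-0.75  0.03 -0.81] w 39.7
```

```bash
for i in 1; do python3 -m crank '[[-0.003,0,-0.0003,0,0,0],[-0.003,0,0.0002,0,0,0],[-0.003,0,0.0002,0,0,0],[-0.002,0,0.0001,0,0,0],[-0.002,0,0.0001,0,0,0]]' >/dev/null; python3 -c "from h import *; st()"; done
python3 -m crank '[[-0.002,0,0.00015,0,0,0],[-0.002,0,0.00015,0,0,0],[-0.002,0,0.00015,0,0,0],[-0.002,0,0.00015,0,0,0],[-0.002,0,0.00015,0,0,0]]' >/dev/null; python3 -c "from h import *; st()"
python3 -m crank '[[-0.0025,0,0.00015,0,0,0],[-0.0025,0,0.00015,0,0,0],[-0.0025,0,0.00015,0,0,0],[-0.0025,0,0.00015,0,0,0],[-0.0025,0,0.00015,0,0,0]]' >/dev/null; python3 -c "from h import *; st()"
python3 -m crank '[[-0.0025,0,0.00015,0,0,0],[-0.0025,0,0.00015,0,0,0],[-0.0025,0,0.00015,0,0,0],[-0.0025,0,0.00015,0,0,0],[-0.0025,0,0.00015,0,0,0]]' >/dev/null; python3 -c "from h import *; st()"
```

```text
t 5.62 tcp stop frame [-140.3    9.2    2.1] rpy [ 3.141  0.069 -2.939] F stop [-5.22 -1.17  1.27] w 39.6
t 6.25 tcp stop frame [-130.9    9.3    2.1] rpy [ 3.141  0.068 -2.939] F stop [-6.32 -0.46  2.19] w 39.3
t 6.88 tcp stop frame [-118.6    9.4    2. ] rpy [ 3.141  0.067 -2.939] F stop [-7.27 -0.3   1.26] w 39.6
t 7.50 tcp stop frame [-105.3    9.2    2. ] rpy [ 3.141  0.068 -2.939] F stop [-4.94 -0.06 -3.92] w 39.6
```

```bash
python3 -m crank '[[-0.0025,0,0.00015,0,0,0],[-0.0025,0,0.00015,0,0,0],[-0.0025,0,0.00015,0,0,0],[-0.0025,0,0.00015,0,0,0],[-0.0025,0,0.00015,0,0,0]]' >/dev/null; python3 -c "from h import *; st()"
python3 -m crank '[[-0.0025,0,0.00015,0,0,0],[-0.0025,0,0.00015,0,0,0],[-0.0025,0,0.00015,0,0,0],[-0.0025,0,0.00015,0,0,0],[-0.0025,0,0.00015,0,0,0]]' >/dev/null; python3 -c "from h import *; st()"
python3 -m crank '[[-0.0025,0,0.00015,0,0,0],[-0.0025,0,0.00015,0,0,0],[-0.0025,0,0.00015,0,0,0],[-0.0025,0,0.00015,0,0,0],[-0.0025,0,0.00015,0,0,0]]' >/dev/null; python3 -c "from h import *; st()"
python3 - <<'E'
from h import *
c=bot.capture("scene"); cv2.imwrite("pics/s3.png",cv2.resize(c["color"][120:320,200:440],None,fx=3,fy=3,interpolation=cv2.INTER_CUBIC))
E
```

```text
t 8.12 tcp stop frame [-93.6   9.3   2. ] rpy [ 3.141  0.067 -2.939] F stop [-8.49 -0.99 -5.11] w 39.5
t 8.75 tcp stop frame [-78.7   8.8   3.3] rpy [-3.141  0.072 -2.939] F stop [-2.36  0.82 -0.92] w 40.0
t 9.38 tcp stop frame [-67.    9.    2.9] rpy [ 3.142  0.07  -2.939] F stop [-3.02 -0.09 -0.63] w 39.5
```

View pics/s3.png

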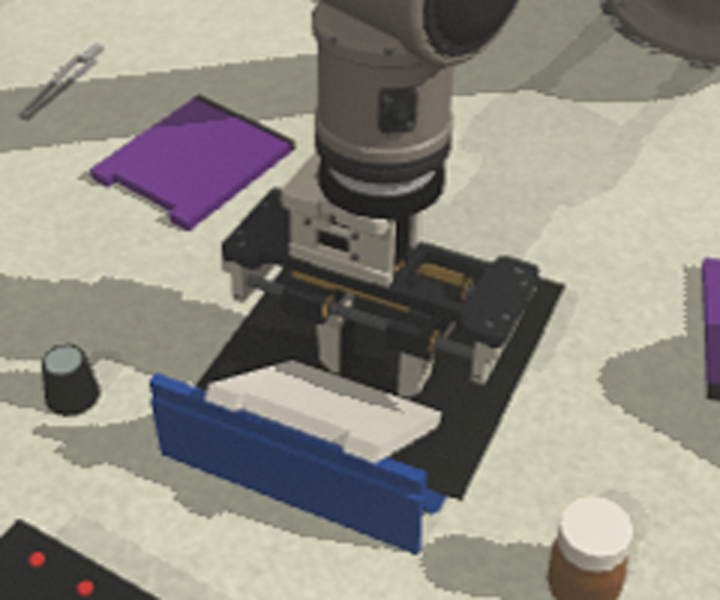

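The plate has climbed onto the crest, square to the stop and tilted about 33°. I'll keep pushing, then slow down near the foot.

```bash
python3 -m crank '[[-0.0025,0,0.0006,0,0,0],[-0.0025,0,0.00015,0,0,0],[-0.0025,0,0.00015,0,0,0],[-0.0025,0,0.00015,0,0,0],[-0.0025,0,0.00015,0,0,0]]' >/dev/null; python3 -c "from h import *; st()"
python3 -m crank '[[-0.0025,0,0.00015,0,0,0],[-0.0025,0,0.00015,0,0,0],[-0.0025,0,0.00015,0,0,0],[-0.0025,0,0.00015,0,0,0],[-0.0025,0,0.00015,0,0,0]]' >/dev/null; python3 -c "from h import *; st()"
python3 -m crank '[[-0.0015,0,0.0001,0,0,0],[-0.0015,0,0.0001,0,0,0],[-0.0015,0,0.0001,0,0,0],[-0.0015,0,0.0001,0,0,0],[-0.001,0,0.0001,0,0,0]]' >/dev/null; python3 -c "from h import *; st()"
python3 -m crank '[[-0.001,0,0.0001,0,0,0],[-0.001,0,0.0001,0,0,0]]' >/dev/null; python3 -c "from h import *; st()"
```

```text
t 10.05 tcp stop frame [-54.4   9.    2.4] rpy [ 3.142  0.07  -2.939] F stop [-2.48  0.25 -1.54] w 39.3
t 10.68 tcp stop frame [-41.9   9.    2.6] rpy [ 3.141  0.07  -2.939] F stop [-1.42  0.27 -1.85] w 39.4
t 11.30 tcp stop frame [-35.    9.    2.7] rpy [ 3.142  0.07  -2.939] F stop [-2.36 -1.46 -2.05] w 39.8
t 11.55 tcp stop frame [-33.    9.    2.6] rpy [ 3.142  0.07  -2.939] F stop [-2.21  0.23 -2.28] w 39.4
```

```bash
python3 -m crank '[[-0.001,0,0.0003,0,0,0],[-0.001,0,0.0003,0,0,0],[-0.001,0,0.0003,0,0,0],[-0.001,0,0.0001,0,0,0],[-0.001,0,0.0001,0,0,0]]' >/dev/null; python3 -c "from h import *; st()"
python3 -m crank '[[-0.0008,0,0.0001,0,0,0],[-0.0008,0,0.0001,0,0,0],[-0.0008,0,0.0001,0,0,0],[-0.0008,0,0.0001,0,0,0]]' >/dev/null; python3 -c "from h import *; st()"
python3 -m crank '[[-0.0005,0,0,0,0,0],[-0.0005,0,0,0,0,0],[-0.0005,0,0,0,0,0]]' >/dev/null; python3 -c "from h import *; st()"
python3 -m crank '[[-0.0005,0,0,0,0,0],[-0.0005,0,0,0,0,0]]' >/dev/null; python3 -c "from h import *; st()"
```

```text
t 12.18 tcp stop frame [-27.9   9.    1.9] rpy [ 3.142  0.07  -2.939] F stop [-2.33 -0.28 -0.02] w 39.6
t 12.68 tcp stop frame [-24.7   9.    1.7] rpy [ 3.142  0.07  -2.939] F stop [-3.26 -0.69 -1.21] w 39.6
t 13.05 tcp stop frame [-23.2   9.    1.7] rpy [ 3.141  0.07  -2.939] F stop [-0.91 -0.4  -1.83] w 39.4
t 13.30 tcp stop frame [-22.2   9.    1.8] rpy [ 3.142  0.07  -2.939] F stop [-1.92  0.01 -1.52] w 39.2
```

```bash
for k in 1; do
python3 -m crank '[[-0.0004,0,0,0,0,0],[-0.0004,0,0,0,0,0]]' >/dev/null; python3 -c "from h import *; st()"
python3 -m crank '[[-0.0004,0,0,0,0,0],[-0.0004,0,0,0,0,0]]' >/dev/null; python3 -c "from h import *; st()"
python3 -m crank '[[-0.0003,0,0,0,0,0],[-0.0003,0,0,0,0,0]]' >/dev/null; python3 -c "from h import *; st()"
python3 -m crank '[[-0.0003,0,0,0,0,0],[-0.0003,0,0,0,0,0]]' >/dev/null; python3 -c "from h import *; st()"
done
```

```text
t 13.55 tcp stop frame [-21.8   9.    1.7] rpy [ 3.141  0.069 -2.939] F stop [-3.92  0.31 -2.04] w 39.5
t 13.80 tcp stop frame [-21.5   9.1   1.6] rpy [ 3.141  0.068 -2.939] F stop [-5.61 -0.45 -1.63] w 39.9
t 14.05 tcp stop frame [-21.4   9.1   1.6] rpy [ 3.141  0.067 -2.939] F stop [-8.   -0.11 -0.95] w 39.5
t 14.30 tcp stop frame [-21.3   9.1   1.5] rpy [ 3.141  0.066 -2.939] F stop [-9.29 -1.31  0.41] w 39.3
```

```bash
python3 -m crank '[[-0.0003,0,-0.0001,0,0,0],[-0.0003,0,-0.0001,0,0,0]]' >/dev/null; python3 -c "from h import *; st()"
python3 -m crank '[[-0.0003,0,-0.0001,0,0,0],[-0.0003,0,-0.0001,0,0,0]]' >/dev/null; python3 -c "from h import *; st()"
python3 -m crank '[[-0.0003,0,0,0,0,0],[-0.0003,0,0,0,0,0]]' >/dev/null; python3 -c "from h import *; st()"
python3 -m crank '[[0,0,0,0,0,0]]' >/dev/null; python3 -c "from h import *; st()"
```

```text
t 14.55 tcp stop frame [-21.2   9.2   1.5] rpy [ 3.141  0.065 -2.939] F stop [-10.72  -0.41  -0.34] w 39.6
t 14.80 tcp stop frame [-21.1   9.2   1.5] rpy [ 3.141  0.064 -2.939] F stop [-11.    -1.44  -0.56] w 39.5
t 15.05 tcp stop frame [-21.    9.2   1.5] rpy [ 3.14   0.063 -2.939] F stop [-12.88  -1.36   0.54] w 39.4
t 15.18 tcp stop frame [-21.    9.2   1.5] rpy [ 3.14   0.063 -2.939] F stop [-12.41  -1.61   0.28] w 39.5
```

```bash
python3 -m crank '[[-0.0003,0,0,0,0,0],[-0.0003,0,0,0,0,0]]' >/dev/null; python3 -c "from h import *; st()"
python3 -m crank '[[-0.0003,0,0,0,0,0],[-0.0003,0,0,0,0,0]]' >/dev/null; python3 -c "from h import *; st()"
python3 -m crank '[[-0.0003,0,0,0,0,0],[-0.0003,0,0,0,0,0]]' >/dev/null; python3 -c "from h import *; st()"
python3 -m crank '[[0,0,0,0,0,0]]' >/dev/null; python3 -c "from h import *; st()"
python3 - <<'E'
from h import *
c=bot.capture("scene"); cv2.imwrite("pics/s4.png",cv2.resize(c["color"][120:320,200:440],None,fx=3,fy=3,interpolation=cv2.INTER_CUBIC))
E
```

```text
t 15.43 tcp stop frame [-20.9   9.2   1.4] rpy [ 3.14   0.062 -2.939] F stop [-14.25  -1.83   2.93] w 39.2
t 15.68 tcp stop frame [-20.8   9.2   1.4] rpy [ 3.14   0.06  -2.939] F stop [-15.1   -1.43   2.5 ] w 39.4
t 15.93 tcp stop frame [-20.7   9.3   1.4] rpy [ 3.14   0.059 -2.939] F stop [-17.3   -2.03   3.05] w 39.4
t 16.05 tcp stop frame [-20.7   9.2   1.4] rpy [ 3.14   0.059 -2.939] F stop [-17.68  -1.13   2.82] w 39.2
```

View pics/s4.png

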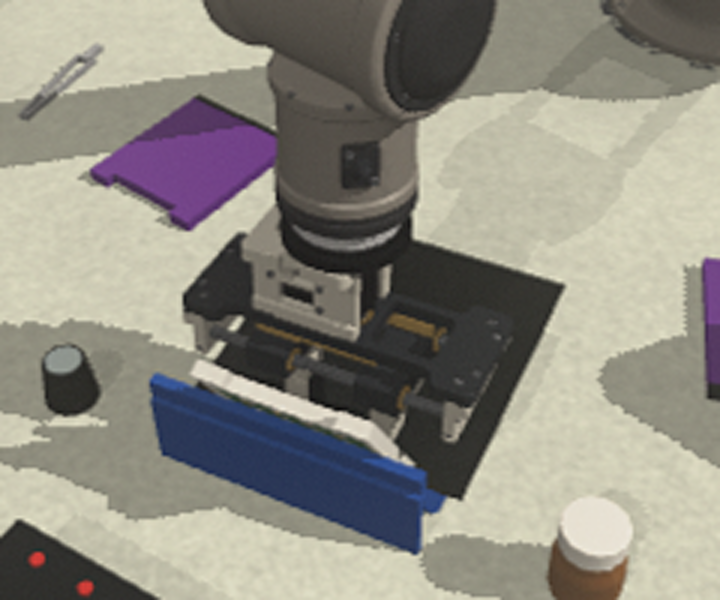

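```bash
python3 -m crank '[[-0.0003,0,0,0,0,0],[0,0,0,0,0,0]]' >/dev/null; python3 -c "
from h import *; st(); o=bot.get_obs(); print(RS.inv().apply(o['moment']), o['joint_positions'].round(3), o['tau'].round(2))"
```

```text
t 16.35 tcp stop frame [-20.6   9.2   1.3] rpy [ 3.14   0.059 -2.939] F stop [-18.93  -1.24   3.63] w 39.6
[-0.34633357  3.07880325 -0.13919815] [-0.094  0.75   1.5    0.025  0.837 -1.884] [  3.28 -58.02 -27.52   1.72  -5.24  -0.08]
```

```bash
python3 -m crank '[[0,0,0,0,0,0],[0,0,0,0,0,0],[0,0,0,0,0,0]]' >/dev/null; python3 -c "from h import *; st()"
python3 -m crank '[[0.0015,0,0,0,0,0],[0.002,0,0,0,0,0],[0.003,0,0,0,0,0],[0.005,0,0,0,0,0],[0.008,0,0,0,0,0]]' >/dev/null; python3 -c "from h import *; st()"
python3 -m crank '[[0.02,0,0,0,0,0],[0.02,0,-0.03,0,0,0],[0,0,-0.06,0,0,0],[0,0,-0.06,0,0,0],[0,0,-0.04,0,0,0]]' >/dev/null
python3 - <<'E'
from h import *
st()
print(bot.get_obs()['moment'])
for n in("scene","top"):
    c=bot.capture(n);cv2.imwrite(f"pics/{n}5.png",c["color"])
a=cv2.imread("pics/top5.png")[110:235,250:375]; b=cv2.imread("pics/scene5.png")[190:315,240:365]
cv2.imwrite("pics/m5.png",np.hstack([cv2.resize(q,(400,400),interpolation=cv2.INTER_CUBIC) for q in(a,b)]))
E
```

```text
t 16.73 tcp stop frame [-20.6   9.2   1.4] rpy [ 3.14   0.059 -2.939] F stop [-18.36  -2.19   3.63] w 39.3
t 17.35 tcp stop frame [-34.1   8.8   2.1] rpy [-3.141  0.073 -2.939] F stop [0.45 0.13 0.16] w 39.5
t 17.98 tcp stop frame [-87.6   8.7 191.8] rpy [-3.14   0.075 -2.939] F stop [ 0.35 -0.06  0.94] w 39.3
[ 0.04201128  0.06342728 -0.02027467]
```

View pics/m5.png

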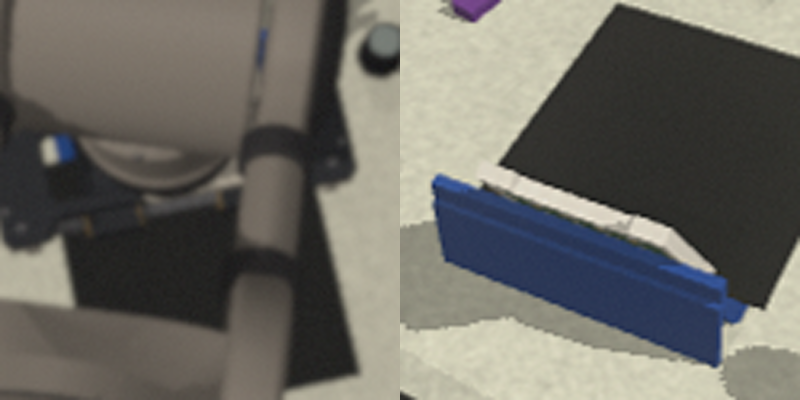

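```bash
python3 -m crank '[[0,0,0,0,0.073,0],[0,0,0,0,0,0.175],[0,0,0,0,0,0.175],[0,0,0,0,0,0.175],[0,0,0,0,0,0.175]]' 100 >/dev/null
python3 -m crank '[[0,0,0,0,0,0.175],[0,0,0,0,0,0.175],[0,0,0,0,0,0.175],[0,0,0,0,0,0.175],[0,0,0,0,0,0.171]]'  >/dev/null
python3 -m crank '[[0,0,0,0,0,0]]' >/dev/null
python3 -c "
from h import *
go(23,9,88,0,'tip')"
```

```text
t 19.45 tcp stop frame [-88.5   9.1 187.4] rpy [-3.138 -0.     1.774] F stop [-0.81  0.37  0.34] w 92.0
shift(before turn) [ -0.2 111.8  99. ] turn [-0.003 -0.     0.001] shift(after turn) [-1.000e-01  1.115e+02  9.940e+01]
```

```bash
python3 -m crank '[[0,0.038,0,-0.003,0,0],[0,0.038,0,0,0,0],[0,0.036,0,0,0,0],[0,0,0.03,0,0,0],[0,0,0.03,0,0,0]]' >/dev/null
python3 -m crank '[[0,0,0.02,0,0,0],[0,0,0.012,0,0,0],[0,0,0.007,0,0,0],[0,0,0,0,0,0]]'  >/dev/null
python3 - <<'E'
from h import *
go(23,9,88,0,'tip')
c=bot.capture("scene"); cv2.imwrite("pics/s6.png",cv2.resize(c["color"][120:320,200:440],None,fx=3,fy=3,interpolation=cv2.INTER_CUBIC))
E
```

```text
t 20.57 tcp stop frame [23.8  9.  89. ] rpy [ 3.141 -0.     1.774] F stop [-0.02 -0.07 -0.05] w 91.8
shift(before turn) [ 0.  -0.8  1. ] turn [ 0. -0.  0.] shift(after turn) [ 0.  -0.8  1. ]
```

View pics/s6.png

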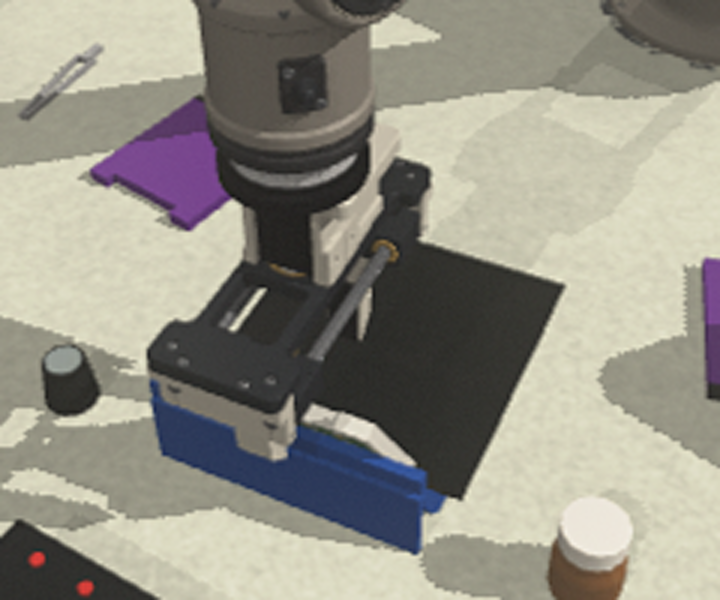

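The fingers now straddle the plate's upper edge, one behind it and one on the robot side. I'll pull it towards upright slowly.

```bash
python3 -m crank '[[0,-0.003,0,0,0,0],[0,-0.003,0,0,0,0],[0,-0.003,0,0,0,0],[0,-0.003,0,0,0,0],[0,-0.003,0,0,0,0]]' >/dev/null; python3 -c "from h import *; st()"
python3 -m crank '[[0,-0.003,0,0,0,0],[0,-0.003,0,0,0,0],[0,-0.003,0,0,0,0],[0,-0.003,0,0,0,0],[0,-0.003,0,0,0,0]]' >/dev/null; python3 -c "from h import *; st()"
python3 -m crank '[[0,-0.003,0,0,0,0],[0,-0.003,0,0,0,0],[0,-0.003,0,0,0,0]]' >/dev/null; python3 -c "from h import *; st()"
```

```text
t 21.25 tcp stop frame [ 8.9  8.9 89.2] rpy [3.141 0.    1.773] F stop [1.58 0.44 0.96] w 92.1
t 21.88 tcp stop frame [-6.5  9.  88.9] rpy [-3.141 -0.     1.773] F stop [0.85 0.23 0.52] w 91.8
t 22.25 tcp stop frame [-15.5   9.   89. ] rpy [-3.141 -0.     1.773] F stop [0.69 0.5  0.31] w 91.7
```

```bash
python3 -m crank '[[0,0.0025,0,0,0,0],[0,0.0037,0,0,0,0],[0,0.0037,0,0,0,0],[0,0.0037,0,0,0,0],[0,0.0037,0,0,0,0]]' 45 >/dev/null; python3 -c "from h import *; st()"
python3 -m crank '[[0,0.0037,0,0,0,0],[0,0.002,0,0,0,0],[0,0,0,0,0,0]]' >/dev/null; python3 -c "from h import *; st()"
```

```text
t 22.88 tcp stop frame [ 2.3  9.  88.9] rpy [-3.142 -0.     1.773] F stop [ 0.96 -0.13 -0.09] w 46.6
t 23.25 tcp stop frame [ 7.8  9.  88.9] rpy [ 3.142 -0.     1.773] F stop [ 0.41 -0.05  0.4 ] w 41.4
```

```bash
python3 -m crank '[[0,-0.003,0,0,0,0],[0,-0.003,0,0,0,0],[0,-0.003,0,0,0,0],[0,-0.003,0,0,0,0],[0,-0.003,0,0,0,0]]' >/dev/null; python3 -c "from h import *; st()"
python3 -m crank '[[0,0.0025,0,0,0,0],[0,0.0037,0,0,0,0],[0,0.0037,0,0,0,0],[0,0.0015,0,0,0,0],[0,0,0,0,0,0]]' 20 >/dev/null; python3 -c "from h import *; st()"
python3 - <<'E'
from h import *
c=bot.capture("scene"); cv2.imwrite("pics/s7.png",cv2.resize(c["color"][170:300,240:400],None,fx=4.5,fy=4.5,interpolation=cv2.INTER_CUBIC))
E
```

```text
t 23.88 tcp stop frame [-7.5  8.9 89. ] rpy [ 3.142 -0.     1.773] F stop [-0.05 -0.14 -0.44] w 41.4
t 24.50 tcp stop frame [ 4.3  9.  88.9] rpy [-3.142 -0.     1.773] F stop [-0.86  0.31 -0.28] w 18.4
```

View pics/s7.png

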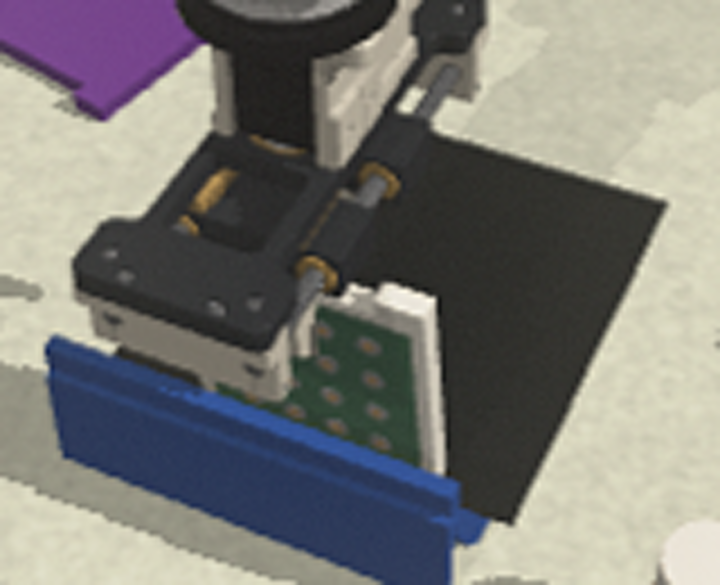

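The plate is at about 82° between the fingers, with a gap of about 18 mm. Next I'll bring it just past balance and swing it about its lower edge, tilting the tool with it.

```bash
python3 -m crank '[[0,-0.002,0,0,0,0],[0,-0.002,0,0,0,0],[0,-0.002,0,0,0,0],[0,-0.002,0,0,0,0],[0,0,0,0,0,0]]' >/dev/null; python3 -c "from h import *; st()"
python3 -m crank '[[0,-0.0053,-0.0004,-0.06,0,0],[0,-0.0053,-0.0004,-0.06,0,0],[0,-0.0053,-0.0004,-0.06,0,0],[0,-0.0053,-0.0004,-0.06,0,0]]' >/dev/null; python3 -c "from h import *; st()"
python3 -m crank '[[0,0,0,0,0,0]]' >/dev/null
python3 - <<'E'
from h import *
st()
P=np.array([-12.5,9,0]);f=.24
print([ -12.5-88.5*np.sin(f)+9*np.cos(f), 88.5*np.cos(f)+9*np.sin(f)])
E
```

```text
t 25.18 tcp stop frame [-4.   9.  89.1] rpy [ 3.142 -0.     1.773] F stop [ 0.42 -0.58 -0.13] w 18.2
t 25.68 tcp stop frame [-25.2   9.   88.9] rpy [2.899 0.    1.773] F stop [-0.52 -0.21 -0.84] w 18.4
t 25.80 tcp stop frame [-26.3   9.1  88.5] rpy [ 2.903e+00 -1.000e-03  1.772e+00] F stop [-0.1  -0.06  0.67] w 18.2
[np.float64(-24.794640665133137), np.float64(88.10273441224884)]
```

```bash
python3 -m crank '[[0,-0.0053,-0.0004,-0.06,0,0],[0,-0.0053,-0.0004,-0.06,0,0],[0,-0.0053,-0.0004,-0.06,0,0],[0,-0.0053,-0.0004,-0.06,0,0],[0,0,0,0,0,0]]' >/dev/null
python3 - <<'E'
from h import *
p,r=st()
c=bot.capture("scene"); cv2.imwrite("pics/s8.png",c["color"]); im=cv2.cvtColor(c["color"],cv2.COLOR_BGR2HSV)
g=cv2.inRange(im,(40,50,20),(85,255,255))[170:310,230:400]
print('green px',(g>0).sum(), 'bbox',cv2.boundingRect(g))
# green-face corners predicted at several phi (from vertical); pivot white corner x=-12.5
for f in (0.3,0.42,0.48,0.54,0.6):
    u=np.array([-np.sin(f),0,np.cos(f)]);m=np.array([np.cos(f),0,np.sin(f)])
    P=[np.array([-12.5,9+y,0])+u*s+m*10 for y,s in((-53,128),(53,128),(-53,5),(53,5))]
    print(f,proj(c,RS.apply(P)+O).round(0).tolist())
E
```

```text
t 26.43 tcp stop frame [-46.1   9.3  82.7] rpy [ 2.664e+00 -2.000e-03  1.773e+00] F stop [-0.69  0.59  0.19] w 18.9
green px 1764 bbox (61, 37, 55, 63)
0.3 [[291.0, 203.0], [345.0, 220.0], [286.0, 258.0], [336.0, 277.0]]
0.42 [[295.0, 200.0], [348.0, 217.0], [287.0, 258.0], [336.0, 276.0]]
0.48 [[297.0, 199.0], [349.0, 215.0], [287.0, 257.0], [336.0, 276.0]]
0.54 [[299.0, 198.0], [351.0, 214.0], [287.0, 257.0], [336.0, 275.0]]
0.6 [[301.0, 197.0], [352.0, 213.0], [287.0, 257.0], [336.0, 275.0]]
```

```bash
python3 -m crank '[[0,-0.0053,-0.0004,-0.06,0,0],[0,-0.0053,-0.0004,-0.06,0,0],[0,-0.0053,-0.0004,-0.06,0,0],[0,-0.0053,-0.0004,-0.06,0,0],[0,0,0,0,0,0]]' >/dev/null
python3 - <<'E'
from h import *
p,r=st()
c=bot.capture("scene"); cv2.imwrite("pics/s9.png",c["color"]); im=cv2.cvtColor(c["color"],cv2.COLOR_BGR2HSV)
g=cv2.inRange(im,(40,50,20),(85,255,255)); g[:170]=0;g[310:]=0;g[:,:230]=0;g[:,400:]=0
pts=cv2.findNonZero(g)[:,0]; print(len(pts)); 
for a in((-1,-1),(1,-1),(1,1),(-1,1)): print(a,pts[np.argmax(pts@np.array(a))])
for f in (0.6,.66,.72,.78,.84):
    u=np.array([-np.sin(f),0,np.cos(f)]);m=np.array([np.cos(f),0,np.sin(f)])
    P=[np.array([-12.5,9+y,0])+u*s+m*10 for y,s in((-51,117),(51,117),(51,7),(-51,7))]
    print(f,proj(c,RS.apply(P)+O).round(0).tolist())
E
```

```text
t 27.10 tcp stop frame [-58.1  11.3  78.5] rpy [ 2.489 -0.025  1.789] F stop [-0.26 -0.4  -1.55] w 18.1
1882
(-1, -1) [303 205]
(1, -1) [348 219]
(1, 1) [335 269]
(-1, 1) [292 253]
0.6 [[300.0, 203.0], [350.0, 218.0], [336.0, 274.0], [288.0, 256.0]]
0.66 [[302.0, 202.0], [351.0, 218.0], [336.0, 273.0], [288.0, 256.0]]
0.72 [[303.0, 202.0], [352.0, 217.0], [336.0, 273.0], [288.0, 255.0]]
0.78 [[305.0, 202.0], [353.0, 217.0], [336.0, 273.0], [289.0, 255.0]]
0.84 [[306.0, 202.0], [354.0, 217.0], [336.0, 272.0], [289.0, 255.0]]
```

```bash
python3 -m crank '[[0,0,0,0,0,0]]'; python3 -c "
from h import *
print(bot.get_obs()['joint_positions'].round(3)); go(-66.0,9,72,0.72,'tip')"
```

```text
time: 27.28
tool_pos: [597.2, 17.5, 79.0]
tcp_rot: [2.489, -0.024, 1.791]
contact_force: [-1.0, 0.7, -0.9]
grip_width: 18.3
finger_force: 0.6
[-0.261  0.475  2.077  1.567  0.302 -1.948]
t 27.27 tcp stop frame [-57.7  11.3  79. ] rpy [ 2.489 -0.024  1.791] F stop [-0.89  0.87 -0.93] w 18.3
shift(before turn) [ -2.3 -10.8   0.5] turn [-0.067 -0.029 -0.002] shift(after turn) [ -2.3 -10.8  -0.2]
```

```bash
cat > k.py <<'E'
from h import *
from scipy.optimize import least_squares
D=[([.999,.342,1.524],[216.839,478.148,226.741],[np.pi,0,2.716]),
   ([-.094,.75,1.5],(RS.apply([-20.6,9.2,1.3])+O).tolist(),[3.14,.059,-2.939]),
   ([-.261,.475,2.077],[597.2,17.5,79.],[2.489,-.024,1.791])]
def res(v):
    L1,L2,h,d,o=v; e=[]
    for q,p,e3 in D:
        W=np.array(p)-d*R.from_euler('xyz',e3).apply([0,0,1])
        r=np.hypot(*W[:2]); a=q[1];b=q[1]+q[2]
        # o: lateral wrist offset absorbed in r
        e+=[L1*np.sin(a)+L2*np.sin(b)-np.sqrt(max(r*r-o*o,1)),h+L1*np.cos(a)+L2*np.cos(b)-W[2]]
    return e
s=least_squares(res,[400,400,200,250,0]); print(s.x.round(1),s.fun.round(1))
L1,L2,h,d,o=s.x
def lim(xs,z,t):
    a=RS.apply([xs,9,z])+O; W=a-d*RS.apply([np.sin(t),0,-np.cos(t)])
    r=np.sqrt(W[0]**2+W[1]**2-o*o); zz=W[2]-h; D2=np.hypot(r,zz)
    g=np.arctan2(r,zz)-np.arccos((L1**2+D2**2-L2**2)/(2*L1*D2)); b=np.arctan2(r-L1*np.sin(g),zz-L1*np.cos(g))
    return np.pi-t-b,g
if __name__=='__main__':
  for G,e in((9.2,33),(46,15)):
    for phi in(.5,.7,.9,1.1,1.3,1.5):
      print(G,phi,[(t,)+tuple(np.round(lim(-12.5-121*np.sin(phi)+e*np.sin(t)+G*np.cos(t),121*np.cos(phi)-e*np.cos(t)+G*np.sin(t),t),2)) for t in(.1,.2,.3,.4,.5,.6)])
E
python3 k.py
```

```text
[488.1 368.9 174.7 294.5   0. ] [ -8.4   6.    2.4   4.8   3.6 -10.8]
9.2 0.5 [(0.1, np.float64(0.85), np.float64(0.58)), (0.2, np.float64(0.71), np.float64(0.54)), (0.3, np.float64(0.56), np.float64(0.51)), (0.4, np.float64(0.4), np.float64(0.49)), (0.5, np.float64(0.25), np.float64(0.47)), (0.6, np.float64(0.08), np.float64(0.46))]
9.2 0.7 [(0.1, np.float64(0.79), np.float64(0.57)), (0.2, np.float64(0.65), np.float64(0.53)), (0.3, np.float64(0.5), np.float64(0.5)), (0.4, np.float64(0.34), np.float64(0.48)), (0.5, np.float64(0.19), np.float64(0.46)), (0.6, np.float64(0.02), np.float64(0.45))]
9.2 0.9 [(0.1, np.float64(0.72), np.float64(0.57)), (0.2, np.float64(0.58), np.float64(0.53)), (0.3, np.float64(0.43), np.float64(0.5)), (0.4, np.float64(0.28), np.float64(0.48)), (0.5, np.float64(0.12), np.float64(0.47)), (0.6, np.float64(-0.05), np.float64(0.47))]
9.2 1.1 [(0.1, np.float64(0.66), np.float64(0.58)), (0.2, np.float64(0.51), np.float64(0.55)), (0.3, np.float64(0.36), np.float64(0.52)), (0.4, np.float64(0.21), np.float64(0.5)), (0.5, np.float64(0.04), np.float64(0.49)), (0.6, np.
[... 1462 characters left out ...]
3, np.float64(0.47), np.float64(0.52)), (0.4, np.float64(0.32), np.float64(0.48)), (0.5, np.float64(0.17), np.float64(0.46)), (0.6, np.float64(0.0), np.float64(0.44))]
46 1.3 [(0.1, np.float64(0.7), np.float64(0.62)), (0.2, np.float64(0.55), np.float64(0.57)), (0.3, np.float64(0.41), np.float64(0.54)), (0.4, np.float64(0.25), np.float64(0.51)), (0.5, np.float64(0.09), np.float64(0.49)), (0.6, np.float64(-0.07), np.float64(0.48))]
46 1.5 [(0.1, np.float64(0.64), np.float64(0.65)), (0.2, np.float64(0.49), np.float64(0.61)), (0.3, np.float64(0.34), np.float64(0.57)), (0.4, np.float64(0.19), np.float64(0.55)), (0.5, np.float64(0.02), np.float64(0.53)), (0.6, np.float64(-0.15), np.float64(0.53))]
```

```bash
python3 -m crank '[[0,0.0045,0.0005,0.05,0,0],[0,0.0045,0.0005,0.05,0,0],[0,0.0045,0.0005,0.05,0,0],[0,0,0,0,0,0],[0,0,0,0,0,0]]' >/dev/null
python3 -c "
from h import *
print(bot.get_obs()['joint_positions'].round(3)); f=.5; go(-12.5-90*np.sin(f)+9.2*np.cos(f),9,90*np.cos(f)+9.2*np.sin(f),f,'tip')"
```

```text
[-0.218  0.47   1.95   0.789  0.343 -1.134]
t 27.90 tcp stop frame [-48.6  13.7  83.8] rpy [ 2.614 -0.03   1.794] F stop [-1.9  -0.75 -0.72] w 18.6
shift(before turn) [-4.7  0.7  0.7] turn [ 0.027 -0.036  0.004] shift(after turn) [-4.7  0.7  0.9]
```

```bash
python3 -m crank '[[-0.0016,0.0025,0.0004,0.026,-0.012,0.001],[-0.0016,0.0025,0.0004,0.026,-0.012,0.001],[-0.0016,0.0025,0.0004,0.026,-0.012,0.001],[0,0,0,0,0,0]]' >/dev/null
python3 - <<'E'
from h import *
print(bot.get_obs()['joint_positions'].round(3)); f=.45; go(-12.5-90*np.sin(f)+9.2*np.cos(f),9,90*np.cos(f)+9.2*np.sin(f),f,'tip')
c=bot.capture("scene"); cv2.imwrite("pics/s9.png",c["color"]); im=cv2.cvtColor(c["color"],cv2.COLOR_BGR2HSV)
g=cv2.inRange(im,(40,50,20),(85,255,255)); g[:170]=0;g[310:]=0;g[:,:230]=0;g[:,400:]=0
pts=cv2.findNonZero(g)[:,0]; print(len(pts)); 
for a in((-1,-1),(1,-1),(1,1),(-1,1)): print(a,pts[np.argmax(pts@np.array(a))])
E
```

```text
[-0.18   0.481  1.866  0.423  0.407 -0.742]
t 28.40 tcp stop frame [-41.2   8.9  86.3] rpy [2.692 0.    1.775] F stop [-1.24 -0.08 -0.58] w 18.3
shift(before turn) [ 0.1 -2.5  0.1] turn [-0.    -0.     0.002] shift(after turn) [ 0.1 -2.5  0.1]
1727
(-1, -1) [298 208]
(1, -1) [343 222]
(1, 1) [334 270]
(-1, 1) [291 254]
```

```bash
python3 -m crank '[[0,0,-0.006,0,0,0],[0,0,-0.012,0,0,0],[0,-0.0007,0.0004,0.05,0,0],[0,-0.0007,0.0004,0.05,0,0],[0,-0.0007,0.0004,0.05,0,0]]' >/dev/null; python3 -c "from h import *; st()"
python3 -m crank '[[0,0.0035,0,0,0,0],[0,0.0045,0,0,0,0],[0,0.0045,0,0,0,0],[0,0.0045,0,0,0,0],[0,0.0037,0,0,0,0]]' 65 >/dev/null; python3 -c "from h import *; st()"
python3 -m crank '[[0,0,0,0,0,0]]' >/dev/null
python3 -c "
from h import *
p,r=st(); print(bot.get_obs()['joint_positions'].round(3)); t=np.pi-bot.get_obs()['tcp_rot'][0]; w=bot.get_obs()['grip_width']/2
print('t',t,'B tip', p[0]-w*np.cos(t), p[2]-w*np.sin(t))
B=np.array([p[0]-w*np.cos(t), p[2]-w*np.sin(t)])
# overlap e, phi such that corner on B inner face
for f in np.arange(.3,.6,.05):
    C=np.array([-12.5-121*np.sin(f),121*np.cos(f)]); d=C-B; print(round(f,2),'normal gap',(d@[np.cos(t),np.sin(t)]).round(1),'e',(-d@[np.sin(t),-np.cos(t)]).round(1))"
```

```text
t 29.07 tcp stop frame [-50.8   8.4 101.7] rpy [2.843e+00 1.000e-03 1.774e+00] F stop [-0.69  0.32 -0.44] w 18.6
t 29.70 tcp stop frame [-30.6   8.6 106.7] rpy [2.843e+00 1.000e-03 1.774e+00] F stop [-1.17 -0.16 -0.73] w 58.8
t 29.82 tcp stop frame [-30.6   8.6 106.7] rpy [2.843e+00 1.000e-03 1.774e+00] F stop [-1.7  -0.25 -0.8 ] w 59.7
[-0.141  0.501  1.682  0.157  0.682 -0.453]
t 0.2989862733940827 B tip -59.09446796092981 97.88681130496181
0.3 normal gap 15.6 e 13.7
0.35 normal gap 9.5 e 13.6
0.4 normal gap 3.5 e 13.1
0.45 normal gap -2.5 e 12.4
0.5 normal gap -8.5 e 11.3
0.55 normal gap -14.4 e 9.9
```

```bash
python3 -m crank '[[0,0.0035,0,0,0,0],[0,0.0045,0,0,0,0],[0,0.0045,0,0,0,0],[0,0.0036,0,0,0,0],[0,0,0,0,0,0]]' 100 >/dev/null; python3 -c "from h import *; st()"
python3 -m crank '[[0,-0.006,0.0009,0,0,0],[0,-0.0059,0.0012,0,0,0],[0,-0.0059,0.0015,0,0,0],[0,-0.0058,0.0018,0,0,0],[0,-0.0057,0.0021,0,0,0]]' >/dev/null; python3 -c "from h import *; st()"
python3 -m crank '[[0,-0.0056,0.0024,0,0,0],[0,-0.0054,0.0027,0,0,0],[0,-0.0053,0.0029,0,0,0],[0,-0.0051,0.0032,0,0,0],[0,-0.005,0.0034,0,0,0]]' >/dev/null
cat > chk.py <<'E'
from h import *
p,r=st(); o=bot.get_obs(); print(o['joint_positions'].round(3)); t=np.pi-abs(o['tcp_rot'][0]); w=o['grip_width']/2
B=np.array([p[0]-w*np.cos(t), p[2]-w*np.sin(t)]); print('t',t.round(3),'B tip',B.round(1))
y=np.array([np.cos(t),np.sin(t)]);z=np.array([np.sin(t),-np.cos(t)])
fs=np.arange(.2,1.571,.002); C=np.c_[-12.5-121*np.sin(fs),121*np.cos(fs)]-B
i=np.argmin(abs(C@y)); print('phi',fs[i].round(3),'e',(-C[i]@z).round(1),'Cz',(121*np.cos(fs[i])).round(1))
c=bot.capture("scene"); im=cv2.cvtColor(c["color"],cv2.COLOR_BGR2HSV)
g=cv2.inRange(im,(40,50,20),(85,255,255)); g[:170]=0;g[310:]=0;g[:,:230]=0;g[:,400:]=0
pts=cv2.findNonZero(g)[:,0]; print(len(pts),[pts[np.argmax(pts@np.array(a))].tolist() for a in((-1,-1),(1,-1),(1,1),(-1,1))])
f=fs[i];u=np.array([-np.sin(f),0,np.cos(f)]);m=np.array([np.cos(f),0,np.sin(f)])
P=[np.array([-12.5,9+yy,0])+u*s+m*10 for yy,s in((-48,113),(48,113),(48,10),(-48,10))]
print('pred',proj(c,RS.apply(P)+O).round(0).tolist())
E
python3 chk.py
```

```text
t 30.45 tcp stop frame [-15.1   8.6 111.5] rpy [2.843e+00 1.000e-03 1.774e+00] F stop [-0.37  0.18 -0.38] w 91.6
t 31.07 tcp stop frame [-41.7   8.6  95.3] rpy [2.843e+00 1.000e-03 1.774e+00] F stop [-0.43  0.02 -0.45] w 91.7
t 31.70 tcp stop frame [-62.5   8.6  73.5] rpy [2.843e+00 1.000e-03 1.774e+00] F stop [-0.82  0.93 -0.17] w 92.0
[-0.162  0.504  1.8    0.196  0.566 -0.517]
t 0.299 B tip [-106.4   60. ]
phi 0.938 e 12.1 Cz 71.6
1611 [[305, 216], [353, 218], [336, 267], [292, 251]]
pred [[309.0, 205.0], [353.0, 219.0], [335.0, 270.0], [291.0, 253.0]]
```

```bash
python3 -m crank '[[0,-0.0047,0.0037,0,0,0],[0,-0.0045,0.004,0,0,0],[0,-0.0043,0.0042,0,0,0],[0,-0.0041,0.0044,0,0,0],[0,-0.0039,0.0046,0,0,0]]' >/dev/null; python3 -c "from h import *; st()"
python3 -m crank '[[0,-0.0037,0.0048,0,0,0],[0,-0.0034,0.005,0,0,0],[0,0,0,0,0,0]]' >/dev/null
python3 chk.py
```

```text
t 32.38 tcp stop frame [-76.7   8.5  47.2] rpy [2.843e+00 1.000e-03 1.774e+00] F stop [-1.97  0.44 -0.53] w 91.8
t 32.75 tcp stop frame [-80.8   8.6  35.6] rpy [2.844e+00 1.000e-03 1.774e+00] F stop [-0.19  1.56 -0.07] w 92.0
[-0.176  0.545  1.877  0.249  0.454 -0.589]
t 0.298 B tip [-124.8   22.1]
phi 1.284 e 12.7 Cz 34.2
1299 [[310, 222], [354, 229], [336, 268], [293, 253]]
pred [[313.0, 210.0], [356.0, 224.0], [336.0, 268.0], [292.0, 252.0]]
```

```bash
python3 -m crank '[[0,-0.0009,0.0029,0.064,0,0],[0,-0.0009,0.0029,0.064,0,0],[0,-0.002,0.0044,0,0,0],[0,-0.0019,0.0045,0,0,0],[0,-0.0017,0.0045,0,0,0]]' >/dev/null; python3 -c "from h import *; st()"
python3 -m crank '[[0,0,0,0,0,0]]' >/dev/null
python3 chk.py
```

```text
t 33.42 tcp stop frame [-84.5   8.6  15.5] rpy [2.971e+00 1.000e-03 1.774e+00] F stop [ 0.57  0.58 -0.06] w 91.9
t 33.55 tcp stop frame [-84.6   8.6  15.4] rpy [2.972e+00 1.000e-03 1.774e+00] F stop [ 0.82 -0.25  0.37] w 91.9
[-0.15   0.607  1.786  0.104  0.591 -0.435]
t 0.17 B tip [-129.8    7.6]
phi 1.408 e 12.2 Cz 19.6
1054 [[306, 233], [354, 235], [336, 269], [292, 254]]
pred [[314.0, 214.0], [356.0, 227.0], [337.0, 268.0], [292.0, 252.0]]
```

Run:
```python
from h import *
c=bot.capture("scene"); cv2.imwrite("pics/s10.png",c["color"])
def pr(px,f,L): 
    u=np.array([-np.sin(f),0,np.cos(f)]);m=np.array([np.cos(f),0,np.sin(f)])
    return proj(c,RS.apply([np.array([px,9+yy,0])+u*s+m*10 for yy,s in L])+O)
for px in(-12.5,-9.5):
  for f in(1.40,1.45,1.5,1.571): print(px,f,pr(px,f,((55,130),(48,113),(48,60),(55,60),(55,0),(55,20))).round(1).tolist())
im=c["color"].astype(int)
for v in range(218,248,2): print(v,' '.join('%d,%d,%d'%tuple(im[v,u]) for u in range(344,372,3)))
```

```text
-12.5 1.4 [[362.6, 221.5], [356.4, 226.8], [346.6, 247.4], [349.9, 248.5], [338.0, 273.7], [342.1, 265.1]]
-12.5 1.45 [[362.7, 223.2], [356.5, 228.3], [346.8, 248.0], [350.0, 249.1], [338.1, 273.5], [342.2, 265.2]]
-12.5 1.5 [[362.7, 225.0], [356.6, 229.8], [346.9, 248.7], [350.1, 249.8], [338.3, 273.3], [342.3, 265.2]]
-12.5 1.571 [[362.6, 227.7], [356.6, 232.1], [347.0, 249.8], [350.2, 250.9], [338.4, 273.0], [342.5, 265.4]]
-9.5 1.4 [[362.1, 222.5], [355.9, 227.8], [346.1, 248.4], [349.4, 249.6], [337.4, 274.9], [341.5, 266.2]]
-9.5 1.45 [[362.2, 224.2], [356.0, 229.2], [346.2, 249.1], [349.5, 250.2], [337.5, 274.7], [341.6, 266.3]]
-9.5 1.5 [[362.2, 226.0], [356.1, 230.7], [346.3, 249.8], [349.6, 250.9], [337.6, 274.5], [341.7, 266.4]]
-9.5 1.571 [[362.1, 228.7], [356.0, 233.1], [346.4, 250.8], [349.7, 252.0], [337.8, 274.2], [341.9, 266.5]]
218 109,121,126 44,48,48 44,48,48 43,47,46 43,47,47 43,47,46 44,47,50 44,49,49 48,51,53 46,50,52
220 53,58,58 42,47,47 41,45,46 44,49,48 40,45,44 42,46,46 42,47,47 46,50,52 45,50,49 47,50,49
222 37,42,40 39,43,44 42,46,47 43,48,47 43,48,47 44
[... 577 characters left out ...]
77,103,67 102,122,102 189,204,205 201,218,225 38,43,43 45,50,50 43,49,48 45,51,50
236 131,135,132 82,107,71 82,108,72 77,104,66 212,227,232 157,171,176 44,48,48 46,49,50 44,48,48 46,50,50
238 89,134,165 73,98,65 83,108,74 105,132,100 213,227,232 63,68,70 45,49,48 46,51,51 46,51,51 48,53,53
240 90,110,83 84,109,73 85,111,74 191,210,212 199,218,225 40,43,42 44,50,48 44,49,50 46,51,51 47,51,51
242 81,107,70 81,107,72 80,108,67 216,229,235 155,167,174 45,48,47 45,50,50 46,50,50 45,51,50 45,48,49
244 87,114,75 88,116,78 121,143,122 212,227,231 49,53,54 47,51,52 46,50,50 44,49,49 46,50,51 47,52,50
246 87,116,76 87,115,75 193,212,212 187,202,210 41,45,46 44,50,50 44,49,50 45,50,50 46,51,51 44,48,49
```

The image measurement puts the plate at or very near flat: its free corner is near (361,229), where a flat plate would show. I'll lower the supporting finger the last few millimetres and withdraw it slowly.

```bash
python3 -m crank '[[0,-0.0003,0.0009,0,0,0],[0,-0.0003,0.0009,0,0,0],[0,-0.0003,0.0009,0,0,0],[0,-0.0003,0.0009,0,0,0]]' >/dev/null; python3 -c "from h import *; st()"
python3 -m crank '[[0,-0.001,-0.0001,0,0,0],[0,-0.001,-0.0001,0,0,0],[0,-0.001,-0.0001,0,0,0],[0,-0.0015,-0.0002,0,0,0],[0,-0.0015,-0.0002,0,0,0]]' >/dev/null; python3 -c "from h import *; st()"
python3 - <<'E'
from h import *
c=bot.capture("scene"); cv2.imwrite("pics/s11.png",c["color"]); im=c["color"].astype(int)
for v in range(224,248,2): print(v,' '.join('%d,%d,%d'%tuple(im[v,u]) for u in range(350,368,3)))
E
```

```text
t 34.15 tcp stop frame [-84.5   8.5  12.1] rpy [2.971e+00 1.000e-03 1.774e+00] F stop [-0.22  0.3  -0.62] w 91.7
t 34.77 tcp stop frame [-90.6   8.4  11.8] rpy [2.971e+00 1.000e-03 1.774e+00] F stop [-0.34  0.31 -0.49] w 91.8
224 44,47,48 42,46,45 42,46,48 43,49,48 45,49,49 43,48,48
226 41,45,46 37,41,42 44,46,48 42,46,47 42,47,46 44,49,48
228 33,37,36 176,191,199 55,60,61 39,43,43 43,49,48 46,50,51
230 130,140,145 198,213,221 199,215,223 194,210,218 37,40,41 45,50,51
232 179,196,197 201,217,225 211,224,229 217,230,235 36,41,40 44,48,49
234 78,102,67 100,121,101 188,203,203 202,219,225 39,43,44 45,49,49
236 81,107,71 80,105,68 212,227,232 157,171,176 42,47,48 46,50,50
238 83,108,73 106,132,101 215,229,233 65,70,71 44,48,48 45,48,49
240 86,112,74 191,210,211 200,217,225 41,46,45 42,48,47 47,50,51
242 82,110,68 216,228,234 156,168,175 46,50,48 46,51,50 46,50,48
244 120,142,121 212,226,231 48,53,54 46,50,50 46,51,50 45,50,50
246 192,212,212 189,205,212 42,46,47 46,51,52 47,49,50 44,49,50
```

```bash
python3 -m crank '[[0,0,-0.01,0,0,0],[0,0,-0.03,0,0,0],[0,0,-0.05,0,0,0],[0,0,-0.05,0,0,0],[0,0,-0.05,0,0,0]]' >/dev/null
python3 -m crank '[[0,-0.05,-0.02,0,0,0],[0.03,-0.05,0,0,0,0],[0.06,0,0,0,0,0],[0.06,0,0,0,0,0],[0.06,0,0,0,0,0]]' >/dev/null
python3 -m crank '[[0.06,0,0,0,0,0],[0.06,0,0,0,0,0],[0.04,0,0,0,0,0],[0,0,0,0,0,0],[0,0,0,0,0,0]]' >/dev/null
python3 - <<'E'
from h import *
st()
for n,z in(("top",10),("scene",10)):
    c=bot.capture(n); cv2.imwrite(f"pics/{n}12.png",c["color"])
    im=cv2.cvtColor(c["color"],cv2.COLOR_BGR2HSV)
    q=proj(c,RS.apply([[-75,9,10]])+O)[0].astype(int); print(n,q)
    g=cv2.inRange(im,(40,50,20),(85,255,255))|cv2.inRange(c["color"],(140,150,150),(255,255,255))
    mk=np.zeros_like(g); pl=proj(c,RS.apply([[-205,-90,0],[-205,95,0],[2,95,0],[2,-90,0]])+O).astype(np.int32); cv2.fillPoly(mk,[pl],255); g&=mk
    k=cv2.morphologyEx(g,cv2.MORPH_CLOSE,np.ones((3,3))); cs,_=cv2.findContours(k,cv2.RETR_EXTERNAL,cv2.CHAIN_APPROX_SIMPLE); b=max(cs,key=cv2.contourArea)
    box=cv2.boxPoints(cv2.minAreaRect(b)); ap=cv2.approxPolyDP(cv2.convexHull(b),4,True)[:,0]
    w=RS.inv().apply(back(c,ap.astype(float),z)-O).round(1); print(cv2.contourArea(b),w.tolist())
    print(RS.inv().apply(back(c,box,z)-O).round(1).tolist())
    gg=cv2.inRange(im,(40,50,20),(85,255,255))&mk; print('green',(gg>0).sum())
E
```

```text
t 36.70 tcp stop frame [-225.4  378.1  201.6] rpy [2.971e+00 1.000e-03 1.775e+00] F stop [-0.34 -0.4   0.07] w 91.7
top [306 181]
1753.0 [[-11.5, -40.8, 10.0], [-120.6, -39.3, 10.0], [-131.8, 58.5, 10.0], [-12.0, 64.2, 10.0]]
[[-10.7, 65.9, 10.0], [-8.4, -42.8, 10.0], [-130.6, -43.5, 10.0], [-132.4, 62.8, 10.0]]
green 1181
scene [325 241]
2192.5 [[-122.6, -42.8, 10.0], [-123.4, 65.5, 10.0], [-10.9, 65.9, 10.0], [-11.6, -44.2, 10.0]]
[[-11.1, -44.8, 10.0], [-141.1, -72.5, 10.0], [-132.5, 64.5, 10.0], [-10.0, 76.8, 10.0]]
green 1460
```

```bash
python3 -c "
from plant import bot
print(bot.close_job())"
```

```text
the job is handed in; nothing more can be done
None
```

The job is handed in at about 37 s: both cameras show the plate flat on the mat in front of the stop, green side up, after a press on the foot of about 18 to 19 N at the wrist, an estimated 16 to 18.5 N at the foot; the weak point is the last 8 to 12 mm of lowering, where the free edge may have slipped off the supporting finger early and dropped.

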